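# Shim the short foot of a platform shaker so that it stops rocking

### The arm

A 7-joint arm with a two-finger parallel gripper is mounted at the origin on a cart in front of the work surface, level with it; the furniture and walls round the work are solid. World frame = base frame: x ahead of the robot, y to its left, z up, the work surface at z = 0. Lengths are in m, angles in rad, forces in N, time in s.
With the tool pointing down it reaches from about 0.425 to 0.95 m from the base axis. Payload 4.7 kg.
Tool frame: the origin (TCP) lies on the centre line of the jaws, within the pads' length; the fingertips stand 8 mm ahead of it and the grasp point (between the pads) lies 11 mm behind it; x points along the fingers, y is the direction in which the jaws open and shut, and the axes are right-handed (so a half turn about x gives the same grasp; the last joint's range is limited). The gripper opens to 85 mm and grips with 20 to 120 N. Pads are 22 mm wide; open, the fingers measure 114 mm over their backs; the gripper's body (76 mm by 85 mm) begins 54 mm behind the grasp point. The pads swing forward as they close: fully open they stand 13 mm farther back than shut.
Start: joints at [1.161, 0.469, -0.049, 1.532, 0.024, 1.141, -0.082], TCP at [0.251, -0.627, 0.239] pointing down, gripper open.
Joint ranges: [-2.59, 2.59], [-0.33, 1.99], [-1.39, 1.29], [0.1, 2.45], [-1.04, 4.18], [0.21, 1.99], [-2.66, 2.66]. Speed limits (rad/s): [2.57, 2.57, 3.14, 3.14, 3.14, 3.14, 3.14].

### API

Orientations are given as a rotation vector (axis times angle).
In Python, from workcell import observe, get_image, get_calibration, sign_off, trace gives the robot as it stands.
- The arm moves only by the tool arm_command, never from a script. Its arguments are lists of equal length, an entry for each row: "jaw": the finger opening in mm, from 0 to 85.4; "slide": the shift along the tool's x, y, z in mm, a list of three; "turn": the turn about the tool's x in rad. In form: {"jaw": [jaw, ...], "slide": [[x, y, z], ...], "turn": [turn, ...]}. A call has 1 to 12 rows; each row is the pose to reach, as a shift and turn from the pose commanded when the call began, along the tool's axes at that moment; what a row does not reach only later rows make up. A row lasts 1/8 s, in which the tool goes at most 62.5 mm and 10.7 degrees, less where a joint would pass 70% of its speed; a pose out of reach is approached as far as the arm can. A call with a gripper value outside its range is refused whole. The fingers move at their own pace and stop on an object; "grip_force" is the grip in N (left out, the last holds). Time passes only in rows, so rows that repeat a pose let the fingers close. It gives the time, the measured TCP pose, the force and the opening at its end, in the units of the state.
- observe(): the state, without advancing time (a new reading comes with each control period).
- get_image(name): name is "side" or "top"; returns the picture (384x512x3 uint8, red, green, blue); there is no depth.
- get_calibration(name): a dict with "vertical_fov" (degrees; the focal length in pixels is half the picture's height over the tangent of half this angle, whatever the lens; pixels are square), "cx", "cy" (the principal point, pixels), "R" (3x3) and "t" (3): a world point X has camera coordinates R X + t. Camera axes: x right, y down, z forward; pixel columns grow to the right and rows downward; lengths in m; the calibration is good to about 2 mm. A picture is of the moment at which its call begins. get_calibration takes no time and is no camera call.
- sign_off(): hands the job in, once; it reports no verdict.
Trained networks look in the newest picture that a camera, given by its name, has taken for a name from the list of things; names that differ only in an ending like _2 or _b are one class to them, and where a whole thing is asked for, a point or a joint stands for the part that bears it (a point fixed in the world has none). Each returns a list of dicts, best first, with "score" (0 to 1); they miss things now and then, are a little off and sometimes report something else, mostly with a low value. They report only what shows in the picture. A call takes as long as a camera call. They do not tell look-alikes from the thing itself.
- trace(camera, thing): "region" (384x512 bool, what is visible of it) and "bbox" ([centre column, centre row, width, height] in pixels, round what is visible of it).
The state is a dict: "clock": time; "q": joint angles; "dq": joint speeds; "effort": joint torques, N m; "tcp_pos": TCP position; "ee_rot": TCP orientation; "ft_force": force on the tool from outside, world axes, zero at the start; "wrist_torque": the same for the moment, N m; "width": opening from 0.0 (shut) to 1.0 (fully open).
Only numpy, scipy, OpenCV 4.12 (cv2) and the standard library are available. Lean on these libraries where they do the work, as an engineer would, in place of code of your own. Each camera call takes 0.05 s, during which the arm holds its last target.

### The job

The platform shaker rocks because its front right screw foot has seized too high: pack that foot with the grey shims so that the shaker stands firm with its weight on all four feet. Slide the taper shim in under the foot until it is just snug, never driving it hard enough to jack the shaker up; where the gap is too high for the taper alone, slide the flat shim in first and the taper on top of it. Then press down firmly on that corner to check that it no longer gives, and let go, without shoving the shaker along or upsetting the other things on the bench.

Things in the scene. Friction and masses are not known exactly. Their poses are not given: they have to be found in the camera images.
- shaker: Low white platform shaker, loose, 2.2-3.0 kg. Origin: centre of its footprint, on the bench; x to its back, y to its left; front (display, two knobs) faces the robot. Grey base plate 222 (x) x 242 (y) x 8 mm, its underside 18 mm up; housing 160 x 180 mm to z = 65 mm; platform and rails to 96 mm. It rests on three good feet; 3 to 5 N down on the short foot's head rocks it.
- short_corner (a point): On the short (front right) foot's axis, on the base plate's top, 26 mm up; shaker frame (-97, -107) mm, 14 mm inside the plate's front and right edges. This foot is seized 3 to 12 mm too high (unknown): its glide hangs that far off the bench and its 17 mm wide steel hex head, the place to press, tops out at 39 mm plus that. Glide: black, 25 mm wide, bottom domed (radius 14 mm).
- good_corner (a point): On the axis of the good front left foot, base plate's top, 26 mm up; shaker frame (-97, 107) mm; the other good feet stand at the back, (97, 107) and (97, -107) mm. Good feet: glide on the bench, hex head's top at 39 mm. The weight leans a little to the back left. A shim that lifts the short foot with more than 6 N is driven too hard; a little more unloads this foot and the back right one and it rocks again.
- taper_shim: Loose grey plastic taper shim, 90 x 26 mm, 30 g. Origin: centre of the flat underside; x towards the thin tip. The top rises evenly from 1.8 mm at the tip to 8.6 mm at x = 0 (0.15 per mm), then level to the grip block. Suits gaps of 2.1 to 8.4 mm. Friction 0.5-0.7: when snug, a push of about 5 N along it puts about 3 N on the foot, and it stays there; pushed with over 9 N it jacks the foot up.
- taper_tip (a point): The middle of the taper shim's thin edge, on its underside; 45 mm ahead (x) of the shim's origin.
- taper_grip (a point): Centre of the taper shim's ribbed grip block, 8 mm above the underside, 33 mm behind (-x) the origin. Block 24 long (x), 26 wide (y), 16 mm high: pinch it across the 26 mm.
- flat_shim: Loose flat grey plastic shim plate, 75 x 30 x 5 mm, 20 g, with a 6 mm hole near one end. Origin: centre of its underside; x along its length, z up; the hole is at x = -30 mm. Pinch it across its 30 mm width. It goes under the taper where the gap is more than about 8 mm; it takes up 5 mm of the gap, and what is left must be at least 2.1 mm for the taper to enter.
- wrench: Bystander, loose: open-ended wrench 147 x 24 mm. Origin: centre of its underside.
- fitting_box: Bystander, loose: small white carton 50 x 75 x 28 mm. Origin: centre of its underside.
- hexkey_set: Bystander, loose: folding hex key block 26 x 88 x 22 mm. Origin: centre of its underside.
- beaker_100: Bystander, loose: clear beaker, 55 mm wide, 68 mm high. Origin: centre of its underside.
- forceps: Bystander, loose: thin forceps 122 x 13 mm. Origin: centre of its underside.
- timer: Bystander, loose: bench timer 62 x 66 x 18 mm. Origin: centre of its underside.
Things that resemble listed ones, but are neither listed nor needed, are in the scene too. What is shaped like the taper_shim but orange or purple is not meant.

How it is judged:
On the way, in this order (a step that is already met when the one before it is completed fails the run):
1. the packing under the short foot takes load and all four feet bear at the same time (contact force between each of shaker_c0, shaker_c1, shaker_c2 and anything else above 0.7 N and contact force between foot_screw_c0 and taper_shim above 0.7 N), for 0.3 s.
2. the short foot's corner is pressed down with more than 4 N to check it (contact force between the fingers and shaker above 4 N and contact force between foot_screw_c0 and taper_shim above 3 N), for 0.15 s.
At the end, for the whole second after the job is handed in: All four feet bear: each of the three good feet carries more than 0.7 N, and the short foot carries more than 0.7 N on the taper shim (which lies on the bench or on the flat shim); shaker and shims at rest and released (all of step 1 and linear speed of each of shaker, taper_shim below 0.01 m/s); the robot touches nothing.
It fails at once if the taper is driven in so hard that it jacks up the short foot with more than 6 N (while the robot is not pressing on the shaker) (contact force between taper_shim and shaker above 6 N and contact force between the fingers and shaker below 1 N).
It fails at once if the shaker is shoved more than 10 mm along the bench (distance of shaker from where it was at the start of the episode above 0.01 m).
It fails at once if the robot pushes or presses on the shaker with more than 40 N (contact force between any of the fingers, the arm and shaker above 40 N).
It fails at once if a bystander on the bench is moved more than 30 mm (distance of any of wrench, fitting_box, hexkey_set, beaker_100, forceps, timer from where it was at the start of the episode above 0.03 m).
It also fails if it takes over 72 s, if anything falls off the work surface, if the arm or the gripper's body presses on something with over 40 N, if the wrist force passes 120 N, or if a joint passes its speed limit or range.

## Working session

There is one attempt and no reset: what is moved stays moved. The work goes in short steps, Python scripts to look and compute and a tool call to move; the robot and the scene stay as the last step left them, time stands still between calls to the robot, and variables do not carry over. Pictures are saved under pics/ and viewed, and the job is handed in when it is done.

Besides the shell and the picture viewer there is one more tool, called after "Emit:" as name(argument=value, ...) on one line, values as JSON. arm_command: Moves the arm, as the interface text tells. Its arguments: {"type":"object","properties":{"jaw":{"type":"array","items":{"type":"number"}},"slide":{"type":"array","items":{"type":"array","items":{"type":"number"}}},"turn":{"type":"array","items":{"type":"number"}},"grip_force":{"type":"number"}},"required":["jaw","slide","turn"]}

```bash
ls; mkdir -p pics
python3 - <<'E'
from workcell import *
import cv2,numpy as np
for n in ("side","top"):
    im=get_image(n); cv2.imwrite(f"pics/{n}0.png",cv2.resize(im[:,:,::-1],(800,600),interpolation=cv2.INTER_CUBIC))
    c=get_calibration(n); print(n,c); R=np.array(c["R"]);print(-R.T@np.array(c["t"]))
print(observe())
E
```

```text
pics
side {'vertical_fov': 43.84596338738388, 'cx': 256.5979558994259, 'cy': 193.0574006084634, 'R': array([[ 9.91231126e-01, -1.32137917e-01,  6.52811277e-04],
       [-1.12781566e-01, -8.48583356e-01, -5.16900963e-01],
       [ 6.88561814e-02,  5.12294698e-01, -8.56044957e-01]]), 't': array([-0.5640317 , -0.00713656,  1.8220703 ])}
[ 0.4328201 -1.0140229  1.5564534]
top {'vertical_fov': 44.00496070376721, 'cx': 259.5940477702363, 'cy': 197.634223470799, 'R': array([[ 0.0250409 , -0.99962541,  0.01104539],
       [-0.98483086, -0.02656497, -0.1714715 ],
       [ 0.17170068, -0.00658404, -0.98512716]]), 't': array([-0.13214627,  0.55604856,  1.52183273])}
[ 0.28962312 -0.10730554  1.59600484]
{'clock': 0.1, 'q': array([ 1.16108224,  0.46941645, -0.04858329,  1.53357873,  0.02409354,
        1.14104001, -0.08229764]), 'dq': array([-7.92319807e-04, -1.02151225e-03, -9.91149631e-04, -1.66565022e-03,
        1.09042759e-03, -7.70485172e-04,  2.64555711e-05]), 'effort': array([ 8.77264829e-04, -5.11512816e+01, -4.68312227e-02, -2.38391268e+01,
        1.08270012e-02,  4.35420661e-03, -7.06959824e-07]), 'tcp_pos': array([ 0.25069379, -0.62615429,  0.238327  ]), 'ee_rot': array([ 2.01329535,  0.39000392, -2.01414841]), 'ft_force': array([-0.50950075,  0.0351503 ,  0.77604361]), 'wrist_torque': array([0.00859025, 0.02433598, 0.00159996]), 'width': 0.9976825997465915}
```

View pics/side0.png

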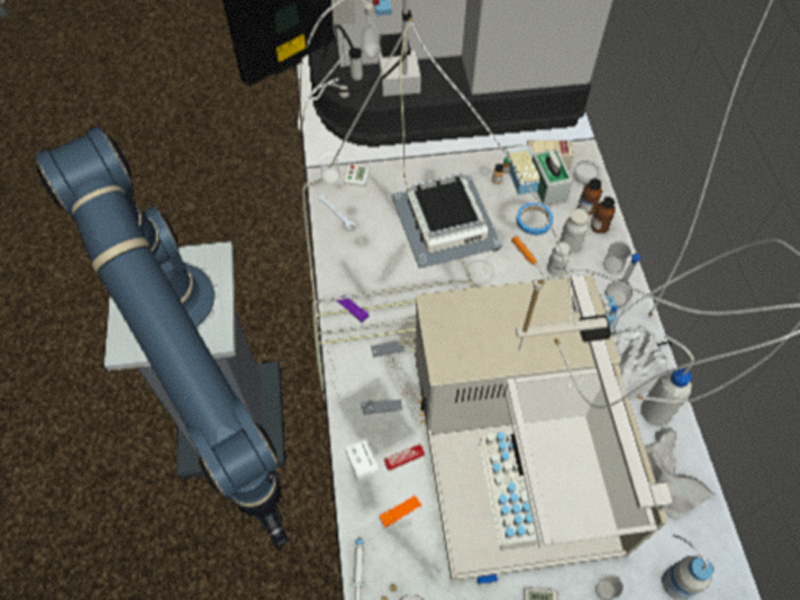

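View pics/top0.png

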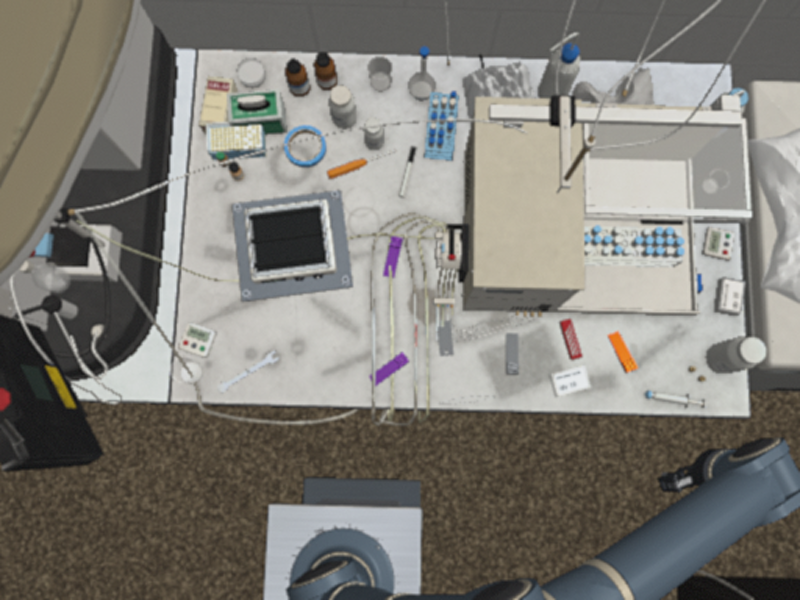

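```bash
cat > h.py <<'E'
from workcell import *
import cv2,numpy as np
def cam(n):
    c=get_calibration(n); f=192/np.tan(np.radians(c["vertical_fov"])/2)
    return f,c["cx"],c["cy"],np.array(c["R"]),np.array(c["t"])
def proj(n,X):
    f,cx,cy,R,t=cam(n); p=R@np.array(X,float)+t
    return np.array([cx+f*p[0]/p[2],cy+f*p[1]/p[2]])
def back(n,uv,z):
    f,cx,cy,R,t=cam(n); d=R.T@np.array([(uv[0]-cx)/f,(uv[1]-cy)/f,1]); o=-R.T@t
    return o+d*(z-o[2])/d[2]
def crop(im,u0,v0,u1,v1,name,s=None):
    c=im[v0:v1,u0:u1]; s=s or min(800/(u1-u0),600/(v1-v0))
    cv2.imwrite("pics/"+name,cv2.resize(c[:,:,::-1],None,fx=s,fy=s,interpolation=cv2.INTER_CUBIC))
E
python3 - <<'E'
from h import *
im=get_image("top")
crop(im,140,115,400,270,"t1.png")
for k in ["shaker","taper_shim","taper_tip","taper_grip","flat_shim","short_corner","good_corner","wrench","fitting_box","hexkey_set","beaker_100","forceps","timer"]:
    for d in trace("top",k)[:4]: print(k,round(d["score"],2),np.round(d["bbox"],1),np.round(back("top",d["bbox"][:2],0),3)[:2])
im=get_image("side"); crop(im,190,90,350,290,"s1.png")
E
```

```text
shaker 0.57 [188.4 158.1  81.8  71.8] [0.7   0.131]
shaker 0.34 [158.2 238.1  36.3  25.6] [0.421 0.218]
taper_shim 0.75 [250.3 163.5  10.4  26.2] [ 0.686 -0.083]
taper_shim 0.71 [330.2 226.9   5.9  28. ] [ 0.474 -0.359]
taper_shim 0.67 [399.4 226.3  22.9  23.8] [ 0.482 -0.594]
taper_shim 0.53 [249.1 234.7  22.6  20. ] [ 0.44  -0.086]
taper_tip 0.75 [250.2 234.1  26.7  21.9] [ 0.442 -0.089]
taper_tip 0.68 [329.4 227.4  11.7  32.1] [ 0.472 -0.356]
taper_tip 0.6 [399.6 226.9  18.4  29.4] [ 0.48  -0.594]
taper_tip 0.6 [252.  163.8  11.6  26.4] [ 0.686 -0.089]
taper_grip 0.78 [397.1 226.1  18.5  28.1] [ 0.483 -0.586]
taper_grip 0.72 [326.6 225.1   9.8  27. ] [ 0.48  -0.347]
taper_grip 0.62 [247.7 234.3  23.4  20.2] [ 0.442 -0.081]
taper_grip 0.56 [251.4 164.8  14.9  23.5] [ 0.682 -0.087]
flat_shim 0.69 [283.5 215.8  10.3  20.9] [ 0.508 -0.201]
flat_shim 0.21 [187.4 159.5  76.   70.6] [0.695 0.135]
short_corner 0.86 [186.5 156.6  79.8  71.1] [0.705 0.138]
good_corner 0.7 [185.1 156.8  76.6  69.5] [0.704 0.143]
wrench 0.61 [157.4 238.1  34.9  27.9] [0.421 0.221]
fitting_box 0.61 [188.4 160.2  81.1  71.9] [0.692 0.131]
fitting_box 0.54 [365.2 246.1  24.8  16.8] [ 0.412 -0.477]
hexkey_set 0.5 [364.5 216.3  12.   27.7] [ 0.513 -0.476]
beaker_100 0.72 [118.8 237.8  16.1  20.7] [0.419 0.35 ]
timer 0.56 [127.8 219.5  20.3  22. ] [0.481 0.324]
timer 0.48 [329.4 226.6  10.6  27.4] [ 0.475 -0.356]
timer 0.35 [188.1 157.8  77.7  72. ] [0.701 0.132]
```

View pics/t1.png

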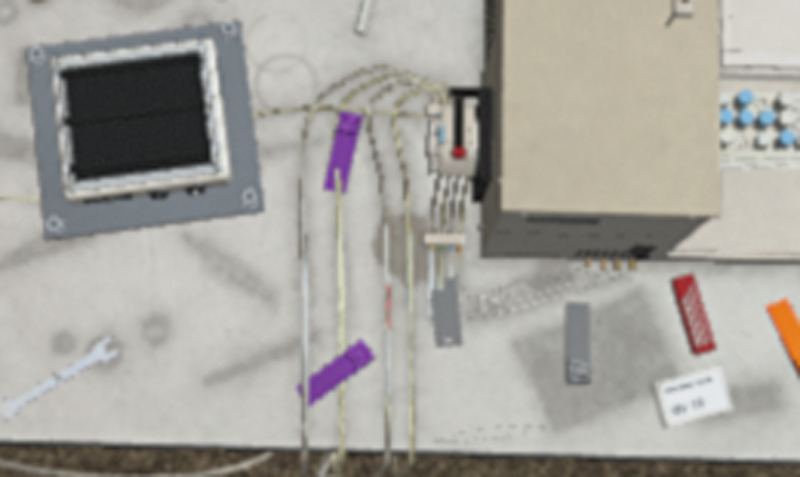

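View pics/s1.png

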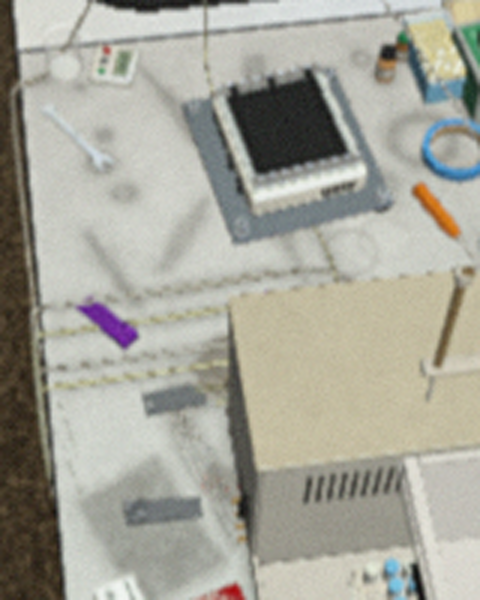

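Run:
```python
from h import *
from scipy.spatial.transform import Rotation as Ro
o=observe(); print(o["clock"]); print(Ro.from_rotvec(o["ee_rot"]).as_matrix().round(3))
for n in ("top","side"):
    im=np.mean([get_image(n) for _ in range(3)],0).astype(np.uint8)
    np.save(f"{n}0.npy",im)
    r=[d for d in trace(n,"shaker")][0]; print(n,r["score"],r["bbox"])
    m=r["region"].astype(np.uint8)
    q=cv2.minAreaRect(cv2.findContours(m,0,2)[0][0]); np.save(f"{n}m.npy",m)
    hull=max(cv2.findContours(m,0,2)[0],key=cv2.contourArea)
    ap=cv2.approxPolyDP(hull,5,True)[:,0]; print(ap.tolist())
    b=r["bbox"]; u0,v0,u1,v1=[int(x) for x in (b[0]-b[2]/2-8,b[1]-b[3]/2-8,b[0]+b[2]/2+8,b[1]+b[3]/2+8)]
    print(u0,v0,u1,v1)
    crop(im,u0,v0,u1,v1,f"shk_{n}.png")
    crop(m[:,:,None].repeat(3,2)*255,u0,v0,u1,v1,f"shkm_{n}.png")
crop(np.load("top0.npy"),260,195,380,265,"tsh.png")
for d in trace("side","taper_shim"): print(d["score"],d["bbox"])
for d in trace("side","flat_shim"): print(d["score"],d["bbox"])
crop(np.load("side0.npy"),210,200,290,280,"ssh.png")
```

```text
0.85
[[ 0.     0.372 -0.928]
 [-0.    -0.928 -0.372]
 [-1.     0.    -0.   ]]
top 0.55 [188.3, 160.1, 77.4, 70.4]
[[216, 123], [149, 131], [155, 191], [225, 181]]
141 116 235 203
side 0.6 [286.9, 142.6, 70.1, 62.8]
[[300, 113], [251, 125], [268, 171], [320, 158]]
243 103 329 182
0.67 [255.2, 327.4, 31.7, 15.7]
0.49 [243.6, 260.9, 21.1, 8.2]
0.55 [244.9, 224.4, 17.0, 7.7]
```

View pics/shk_top.png

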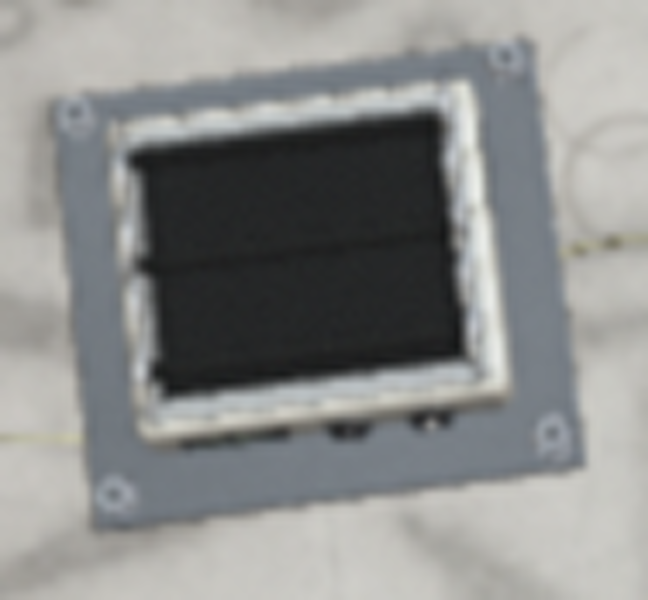

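View pics/shk_side.png

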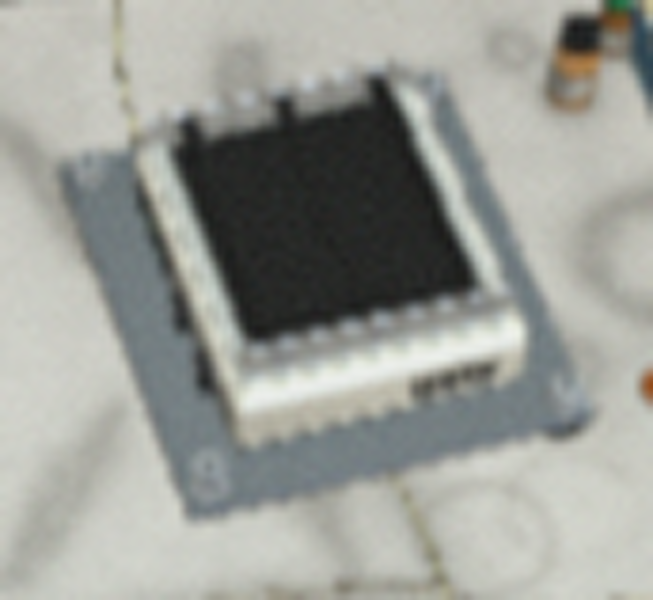

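View pics/tsh.png

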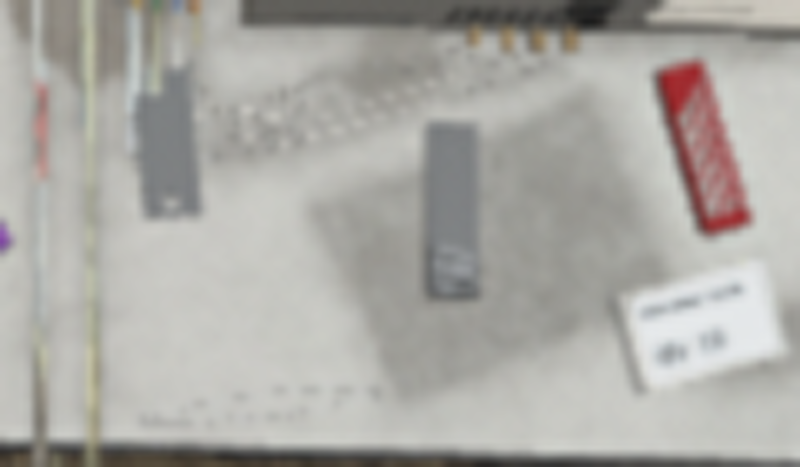

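View pics/ssh.png

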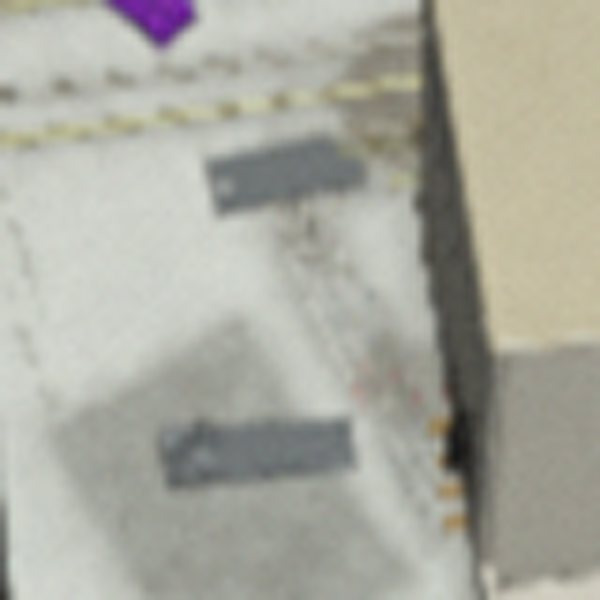

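Run:
```python
from h import *
from scipy.optimize import least_squares
s=648/94; T=lambda p:np.array([141+p[0]/s,116+p[1]/s])-0.0
s2=653/86; S=lambda p:np.array([243+p[0]/s2,103+p[1]/s2])
def P(par,l):
    x,y,a=par; c,si=np.cos(a),np.sin(a); return [x+c*l[0]-si*l[1],y+si*l[0]+c*l[1],l[2]]
obsT=[((111,121,26),(52,98)),((111,-121,26),(533,40)),((-111,-121,26),(583,466)),((-111,121,26),(93,530)),((-97,107,39),(113,495)),((97,107,39),(75,114)),((97,-107,39),(505,57))]
obsS=[((-111,-121,26),(190,518)),((-111,121,26),(62,165)),((111,-121,26),(592,415)),((-97,107,39),(90,170)),((97,-107,39),(567,388))]
for nm,sets in (("top",[("top",obsT,T)]),("side",[("side",obsS,S)]),("both",[("top",obsT,T),("side",obsS,S)])):
    f=lambda p:np.concatenate([proj(n,P(p,np.array(l)/1000))-F(q)+0.5 for n,o,F in sets for l,q in o])
    r=least_squares(f,[0.7,0.13,0.1]); print(nm,r.x.round(4),np.abs(r.fun).max().round(2),r.fun.round(1))
print("short",P(r.x,(-.097,-.107,.045)))
for n,F,q in(("top",T,(552,435)),("side",S,(210,478))):
    for z in (.042,.046,.050):print(n,z,back(n,F(q)-.5,z).round(4))
# shims
t=800/120; A=lambda p:np.array([260+p[0]/t,195+p[1]/t])-.5
t2=600/80; B=lambda p:np.array([210+p[0]/t2,200+p[1]/t2])-.5
print("taper top tip",back("top",A((452,122)),.002),"rear top",back("top",A((454,300)),.0), "side tip",back("side",B((352,445)),.002),"rear",back("side",B((163,465)),.008))
print("flat top: far",back("top",A((163,68)),.005),"near",back("top",A((172,216)),.005),"hole",back("top",A((171,203)),.005),"side far",back("side",B((350,158)),.005),"near",back("side",B((212,187)),.005),"hole",back("side",B((224,187)),.005))
```

```text
top [0.6993 0.135  0.158 ] 0.49 [-0.4 -0.2 -0.  -0.4  0.5  0.3 -0.2  0.3 -0.1 -0.  -0.  -0.3  0.2  0.2]
side [0.701  0.1314 0.1585] 1.03 [-0.1  0.4 -0.8 -0.1  1.   0.5 -0.2 -1.   0.1  0.1]
both [0.7    0.134  0.1597] 1.48 [-0.1 -0.3  0.2 -0.7  0.8  0.1  0.2  0.1  0.3 -0.1  0.2 -0.4  0.4  0.
 -0.4 -0.1 -1.1 -0.6  0.6 -0.1 -0.6 -1.5 -0.3 -0.4]
short [np.float64(0.6212236350545054), np.float64(0.012965792475088292), 0.045]
top 0.042 [0.6215 0.0142 0.042 ]
top 0.046 [0.6206 0.0139 0.046 ]
top 0.05 [0.6198 0.0136 0.05  ]
side 0.042 [0.6227 0.0083 0.042 ]
side 0.046 [0.6222 0.0056 0.046 ]
side 0.05 [0.6217 0.0029 0.05  ]
taper top tip [ 0.52144168 -0.34884997  0.002     ] rear top [ 0.43107884 -0.35021558  0.        ] side tip [ 0.5216037  -0.35131565  0.002     ] rear [ 0.43277614 -0.35222558  0.008     ]
flat top: far [ 0.54483134 -0.20114103  0.005     ] near [ 0.46933101 -0.20691385  0.005     ] hole [ 0.47591146 -0.20630466  0.005     ] side far [ 0.5404533 -0.202296   0.005    ] near [ 0.4717104  -0.20924494  0.005     ] hole [ 0.47750528 -0.21001545  0.005     ]
```

```bash
cat >> h.py <<'E'
from scipy.spatial.transform import Rotation as Ro
def to(x,y,z,yaw=None):
    "yaw: shim direction angle, tool z = -shim x"
    o=observe(); M=Ro.from_rotvec(o["ee_rot"]).as_matrix(); d=np.array([x,y,z])-o["tcp_pos"]
    cur=np.arctan2(-M[1,2],-M[0,2]); t=0 if yaw is None else -(yaw-cur)
    print("t",round(o["clock"],2),"pos",(o["tcp_pos"]*1000).round(1),"yaw",round(cur,4),"F",o["ft_force"].round(2),"w",round(o["width"]*85.4,1))
    s=M.T@d*1000; print("slide",s.round(1),"turn",round(t,3),"rows",np.ceil(np.linalg.norm(s)/62.5))
def st():
    o=observe();M=Ro.from_rotvec(o["ee_rot"]).as_matrix()
    print("t",round(o["clock"],2),"pos",(o["tcp_pos"]*1000).round(2),"yaw",round(np.arctan2(-M[1,2],-M[0,2]),4),"F",o["ft_force"].round(2),"T",o["wrist_torque"].round(3),"w",round(o["width"]*85.4,1))
E
python3 -c "
from h import *
to(.6213,.0137,.11,.159)"
```

```text
t 1.35 pos [ 250.9 -626.6  239.3] yaw 0.3808 F [-0.72  0.51  0.47] w 85.4
slide [ 129.3 -456.8 -581.9] turn 0.222 rows 13.0
```

Emit:
arm_command(jaw=[0,0,0,0,0,0,0,0,0,0,0,0], slide=[[60,-457,-582],[60,-457,-582],[60,-457,-582],[60,-457,-582],[60,-457,-582],[60,-457,-582],[60,-457,-582],[60,-457,-582],[60,-457,-582],[60,-457,-582],[60,-457,-582],[100,-457,-582]], turn=[0.222,0.222,0.222,0.222,0.222,0.222,0.222,0.222,0.222,0.222,0.222,0.222])

```text
clock: 2.85
tcp_pos: [0.6219, 0.0116, 0.1468]
ee_rot: [2.147, 0.172, -2.129]
ft_force: [0.8, -0.7, -0.1]
width: -0.003
```

```bash
python3 -c "
from h import *
to(.6213,.0137,.068,.159)
im=get_image('side'); crop(im,220,80,340,200,'p1.png')
to(.6213,.0137,.068,.159)"
```

```text
t 2.85 pos [621.9  11.6 146.8] yaw 0.1603 F [ 0.75 -0.65 -0.14] w -0.3
slide [78.8 -2.2  0.9] turn 0.001 rows 2.0
t 2.9 pos [619.7  19.2 139.5] yaw 0.1685 F [ 2.65  4.75 -3.45] w 0.0
slide [71.5  6.1 -0.7] turn 0.009 rows 2.0
```

View pics/p1.png

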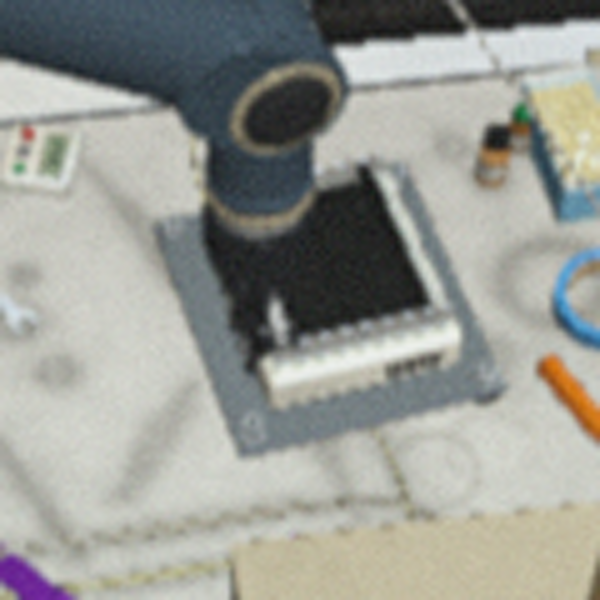

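Emit:
arm_command(jaw=[0,0,0], slide=[[40,0,0],[60,0,0],[60,0,0]], turn=[0,0,0])

```text
clock: 3.28
tcp_pos: [0.6171, 0.0078, 0.083]
ee_rot: [2.135, 0.169, -2.143]
ft_force: [0.5, -0.4, 0.1]
width: -0.002
```

```bash
python3 -c "
from h import *
to(.6213,.0137,.065,.159)"
```

```text
t 3.27 pos [617.1   7.8  83. ] yaw 0.158 F [ 0.45 -0.4   0.07] w -0.2
slide [18.  -5.2 -5.2] turn -0.001 rows 1.0
```

Emit:
arm_command(jaw=[0,0,0,0], slide=[[0,-5.2,-5.2],[8,-5.2,-5.2],[15,-5.2,-5.2],[15,-5.2,-5.2]], turn=[0,0,0,0])

```text
clock: 3.78
tcp_pos: [0.622, 0.0142, 0.0688]
ee_rot: [2.137, 0.17, -2.14]
ft_force: [-0.2, -0.6, -0.1]
width: 0.0
```

```bash
python3 -c "
from h import *
to(.6213,.0137,.060,.159)
im=get_image('side'); crop(im,220,80,340,200,'p2.png')
im=get_image('top'); crop(im,190,140,270,200,'p2t.png')
st()"
```

```text
t 3.77 pos [622.   14.2  68.8] yaw 0.1586 F [-0.19 -0.6  -0.12] w 0.0
slide [8.8 0.4 0.8] turn -0.0 rows 1.0
t 3.88 pos [622.5   14.35  69.29] yaw 0.1586 F [-0.45 -0.42  0.5 ] T [ 0.069 -0.013 -0.004] w 0.1
```

View pics/p2.png

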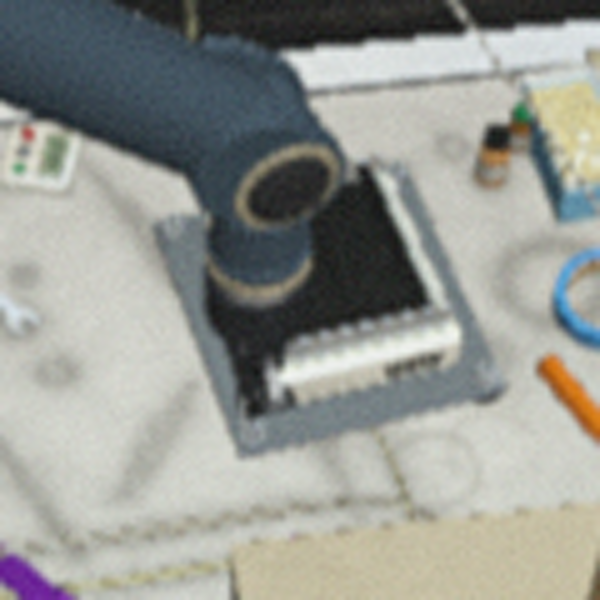

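View pics/p2t.png

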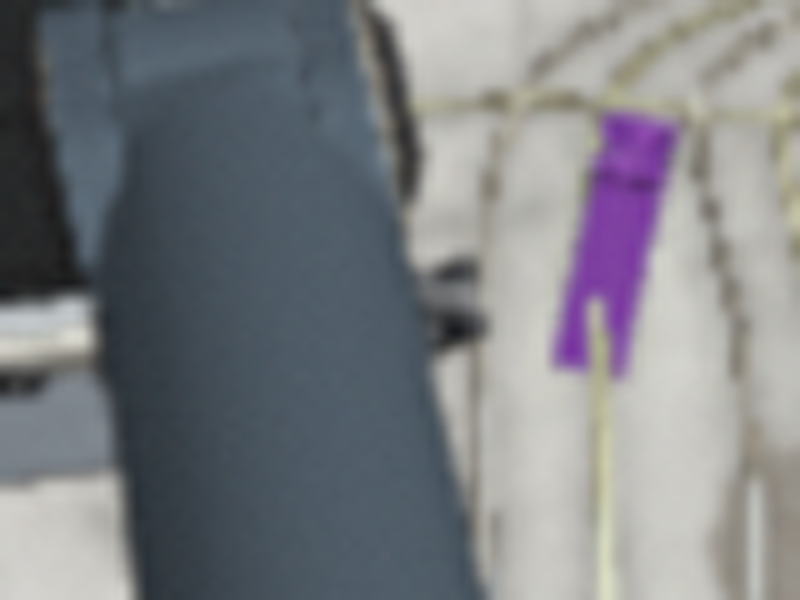

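Emit:
arm_command(jaw=[0,0,0,0,0], slide=[[4,0,0.8],[7,0,0.8],[9,0,0.8],[10,0,0.8],[10,0,0.8]], turn=[0,0,0,0,0])

```text
clock: 4.5
tcp_pos: [0.6218, 0.0144, 0.0593]
ee_rot: [2.139, 0.17, -2.139]
ft_force: [-0.9, 0.7, -0.4]
width: -0.003
```

```bash
python3 -c "
from h import *
st()"
```

```text
t 4.5 pos [621.82  14.4   59.3 ] yaw 0.1588 F [-0.87  0.66 -0.41] T [-0.042  0.017  0.015] w -0.3
```

Emit:
arm_command(jaw=[0,0,0], slide=[[1,0,0],[2,0,0],[2,0,0]], turn=[0,0,0])

```text
clock: 4.88
tcp_pos: [0.6217, 0.0143, 0.0573]
ee_rot: [2.139, 0.17, -2.139]
ft_force: [-0.6, -0.2, 1.0]
width: 0.0
```

Emit:
arm_command(jaw=[0,0,0], slide=[[1,0,0],[2,0,0],[2,0,0]], turn=[0,0,0])

```text
clock: 5.25
tcp_pos: [0.6218, 0.0143, 0.0554]
ee_rot: [2.139, 0.17, -2.139]
ft_force: [-0.4, -0.2, 0.9]
width: -0.004
```

```bash
python3 -c "
from h import *
st()"
```

```text
t 5.25 pos [621.81  14.33  55.38] yaw 0.1587 F [-0.45 -0.21  0.93] T [-0.05   0.013  0.008] w -0.3
```

Emit:
arm_command(jaw=[0,0], slide=[[1,0,0],[1,0,0]], turn=[0,0])

```text
clock: 5.5
tcp_pos: [0.6218, 0.0142, 0.0548]
ee_rot: [2.139, 0.17, -2.139]
ft_force: [-1.8, -0.2, 4.4]
width: -0.001
```

Emit:
arm_command(jaw=[0,0], slide=[[1,0,0],[1,0,0]], turn=[0,0])

```text
clock: 5.75
tcp_pos: [0.6216, 0.014, 0.0536]
ee_rot: [2.138, 0.169, -2.139]
ft_force: [-2.5, -2.2, 5.4]
width: -0.0
```

Emit:
arm_command(jaw=[0,0], slide=[[1,0,0],[1,0,0]], turn=[0,0])

```text
clock: 6.0
tcp_pos: [0.6214, 0.0137, 0.0524]
ee_rot: [2.137, 0.169, -2.14]
ft_force: [-3.6, -1.9, 5.1]
width: -0.001
```

Emit:
arm_command(jaw=[0,0,0,0], slide=[[-10,0,0],[-40,0,0],[-60,0,0],[-60,0,0]], turn=[0,0,0,0])

```text
clock: 6.5
tcp_pos: [0.6232, 0.0147, 0.1143]
ee_rot: [2.143, 0.17, -2.134]
ft_force: [0.8, -0.2, -0.0]
width: -0.005
```

```bash
python3 -c "
from h import *
to(.47,-.28,.025,.01)"
```

```text
t 6.5 pos [623.2  14.7 114.3] yaw 0.1589 F [ 0.8  -0.24 -0.02] w -0.4
slide [ 88.6 266.7 198.2] turn 0.149 rows 6.0
```

Emit:
arm_command(jaw=[0,0,0,0,0,0,0,0,0], slide=[[0,267,198],[0,267,198],[0,267,198],[0,267,198],[20,267,198],[60,267,198],[85,267,198],[88,267,198],[88,267,198]], turn=[0.149,0.149,0.149,0.149,0.149,0.149,0.149,0.149,0.149])

```text
clock: 7.62
tcp_pos: [0.469, -0.2801, 0.0245]
ee_rot: [2.217, 0.012, -2.216]
ft_force: [0.8, -1.1, 0.5]
width: -0.002
```

```bash
python3 -c "
from h import *
to(.47,-.28,.010,.01)"
```

```text
t 7.62 pos [ 469.  -280.1   24.5] yaw 0.0107 F [ 0.78 -1.15  0.46] w -0.1
slide [14.5 -0.1 -1. ] turn 0.001 rows 1.0
```

Emit:
arm_command(jaw=[0,0,0,0], slide=[[8,0,0],[14,0,0],[15,0,0],[15,0,0]], turn=[0,0,0,0])

```text
clock: 8.12
tcp_pos: [0.4686, -0.2806, 0.0094]
ee_rot: [2.217, 0.011, -2.216]
ft_force: [1.1, -0.3, -0.3]
width: -0.0
```

Emit:
arm_command(jaw=[0,0], slide=[[1,0,0],[1,0,0]], turn=[0,0])

```text
clock: 8.38
tcp_pos: [0.4685, -0.2806, 0.0084]
ee_rot: [2.217, 0.011, -2.216]
ft_force: [0.4, 0.1, 0.4]
width: -0.0
```

Emit:
arm_command(jaw=[0,0], slide=[[1,0,0],[1,0,0]], turn=[0,0])

```text
clock: 8.62
tcp_pos: [0.4686, -0.2807, 0.0081]
ee_rot: [2.217, 0.01, -2.216]
ft_force: [-2.2, 0.6, 6.9]
width: -0.001
```

Emit:
arm_command(jaw=[0,30,60,60], slide=[[-20,0,0],[-50,0,0],[-60,0,0],[-60,0,0]], turn=[0,0,0,0])

```text
clock: 9.12
tcp_pos: [0.4687, -0.2808, 0.0677]
ee_rot: [2.217, 0.01, -2.215]
ft_force: [0.9, 0.0, -0.0]
width: 0.637
```

```bash
python3 -c "
from h import *
to(.4435,-.3505,.010,.012)"
```

```text
t 9.12 pos [ 468.7 -280.8   67.7] yaw 0.0097 F [ 0.85  0.03 -0.02] w 54.4
slide [57.7 69.4 26. ] turn -0.002 rows 2.0
```

Emit:
arm_command(jaw=[50,50,50,50,50,50], slide=[[0,69.4,26],[0,69.4,26],[25,69.4,26],[50,69.4,26],[57,69.4,26],[57,69.4,26]], turn=[-0.002,-0.002,-0.002,-0.002,-0.002,-0.002])

```text
clock: 9.88
tcp_pos: [0.4429, -0.3497, 0.0097]
ee_rot: [2.214, 0.015, -2.217]
ft_force: [0.2, -0.3, 0.2]
width: 0.583
```

```bash
python3 -c "
from h import *
im=get_image('side'); crop(im,200,210,300,285,'g1.png')
im=get_image('top'); crop(im,290,190,370,250,'g1t.png')
to(.4435,-.3505,.010,.012)"
```

```text
t 9.97 pos [ 443.7 -350.3   10.9] yaw 0.012 F [-0.11 -0.45  0.85] w 50.2
slide [0.9 0.2 0.2] turn -0.0 rows 1.0
```

View pics/g1.png

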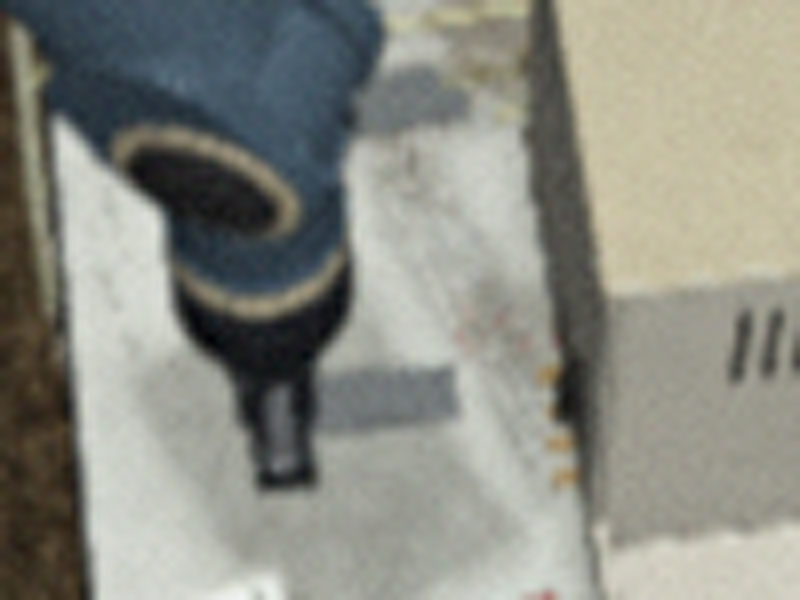

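View pics/g1t.png

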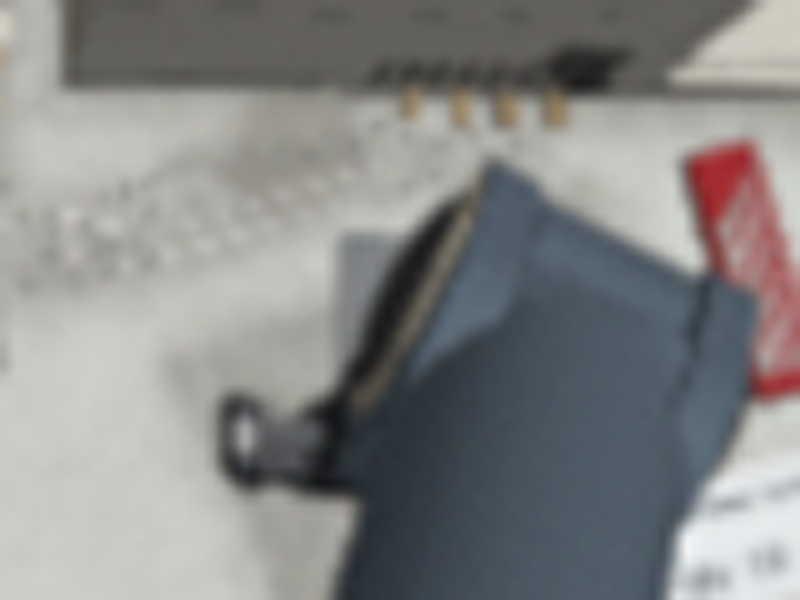

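Emit:
arm_command(jaw=[30,20,20,20,20], slide=[[0,0,0],[0,0,0],[0,0,0],[0,0,0],[0,0,0]], turn=[0,0,0,0,0], grip_force=25)

```text
clock: 10.6
tcp_pos: [0.4437, -0.3505, 0.0113]
ee_rot: [2.216, 0.012, -2.214]
ft_force: [-0.6, 1.4, 6.6]
width: 0.299
```

```bash
python3 -c "
from h import *
st()
im=get_image('side'); crop(im,200,210,300,285,'g2.png')
st()"
```

```text
t 10.6 pos [ 443.74 -350.52   11.32] yaw 0.0118 F [-0.61  1.44  6.57] T [ 0.158  0.091 -0.008] w 25.5
t 10.65 pos [ 443.74 -350.55   11.32] yaw 0.0118 F [-0.42  0.91  6.2 ] T [0.122 0.179 0.044] w 25.8
```

View pics/g2.png

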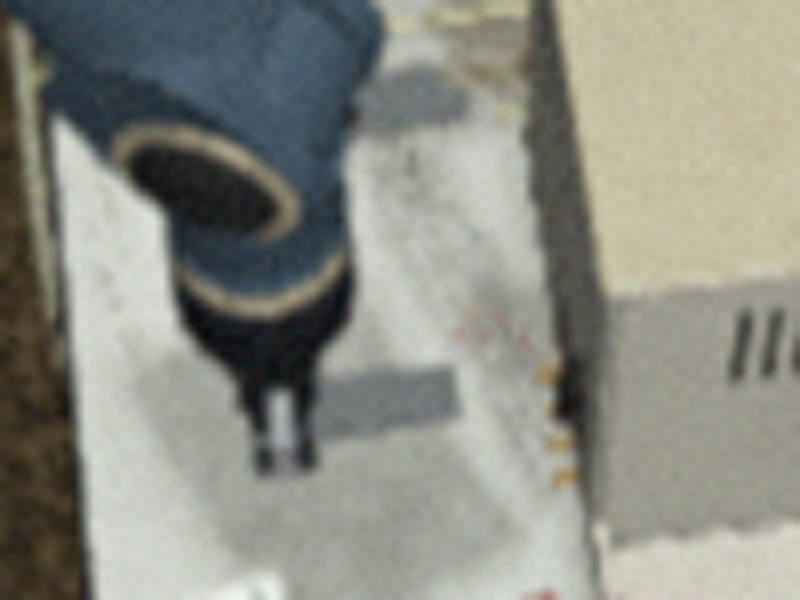

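Emit:
arm_command(jaw=[20,20,20,20], slide=[[-10,0,0],[-35,0,0],[-50,0,0],[-50,0,0]], turn=[0,0,0,0])

```text
clock: 11.15
tcp_pos: [0.4438, -0.3508, 0.0617]
ee_rot: [2.217, 0.011, -2.212]
ft_force: [0.2, 0.0, 0.4]
width: 0.295
```

```bash
python3 -c "
from h import *
to(.5149,-.0034,.06,.159)"
```

```text
t 11.15 pos [ 443.8 -350.8   61.7] yaw 0.0116 F [0.15 0.04 0.38] w 25.2
slide [   1.2 -346.6  -75.1] turn -0.147 rows 6.0
```

Emit:
arm_command(jaw=[20,20,20,20,20,20,20,20,20], slide=[[-10,-60,0],[-10,-120,-10],[-10,-175,-25],[-10,-230,-40],[-10,-285,-55],[-10,-330,-65],[-5,-347,-75],[0,-347,-75],[0,-347,-75]], turn=[0,-0.03,-0.06,-0.1,-0.13,-0.147,-0.147,-0.147,-0.147])

```text
clock: 12.28
tcp_pos: [0.513, -0.0047, 0.0593]
ee_rot: [2.137, 0.166, -2.143]
ft_force: [0.0, -0.5, 0.0]
width: 0.302
```

```bash
python3 -c "
from h import *
im=get_image('side'); crop(im,220,110,320,185,'i1.png')
to(.5149,-.0034,.0115,.159)
im=get_image('top'); crop(im,180,150,280,225,'i1t.png')
print(observe()['ee_rot'])
"
```

```text
t 12.32 pos [513.2  -4.8  59.6] yaw 0.1554 F [ 0.37 -0.44  0.01] w 25.5
slide [48.1 -1.2 -2. ] turn -0.004 rows 1.0
[ 2.13873563  0.16551359 -2.14149547]
```

View pics/i1.png

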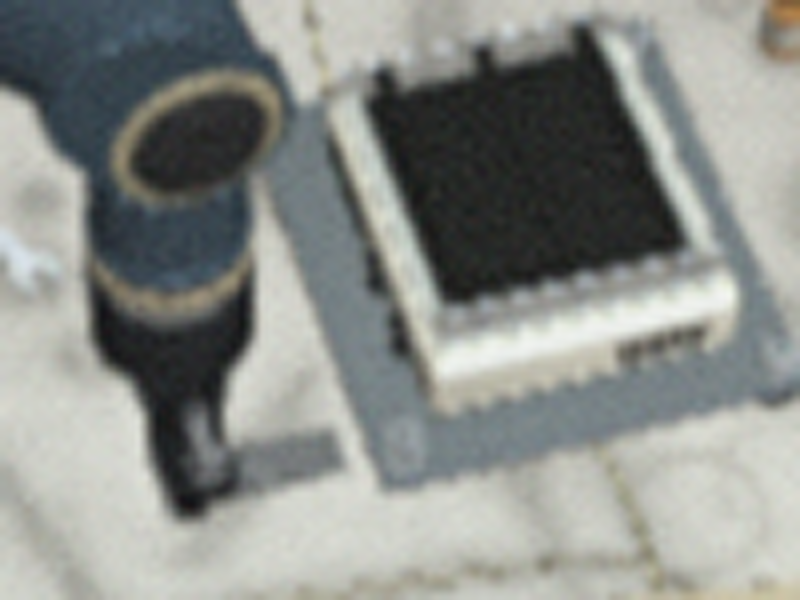

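View pics/i1t.png

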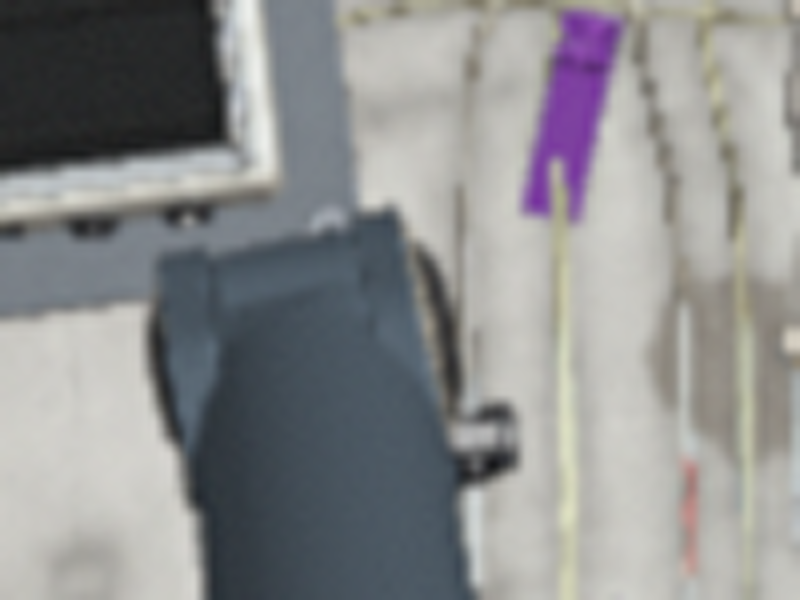

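Emit:
arm_command(jaw=[20,20,20,20,20], slide=[[20,-1,0],[40,-1,0],[46,-1,0],[48,-1,0],[48,-1,0]], turn=[-0.003,-0.003,-0.003,-0.003,-0.003])

```text
clock: 13.0
tcp_pos: [0.5143, -0.0017, 0.0129]
ee_rot: [2.138, 0.173, -2.136]
ft_force: [0.4, -0.0, -0.7]
width: 0.298
```

```bash
python3 -c "
from h import *
to(.5149,-.0034,.0115,.159)
im=get_image('side'); crop(im,220,110,320,185,'i2.png')
st()
"
```

```text
t 13.0 pos [514.3  -1.7  12.9] yaw 0.1613 F [ 0.45 -0.   -0.71] w 25.4
slide [ 1.4  1.8 -0.3] turn 0.002 rows 1.0
t 13.05 pos [514.41  -1.54  12.97] yaw 0.1615 F [-0.63  0.02 -1.09] T [ 0.042 -0.006  0.002] w 25.1
```

View pics/i2.png

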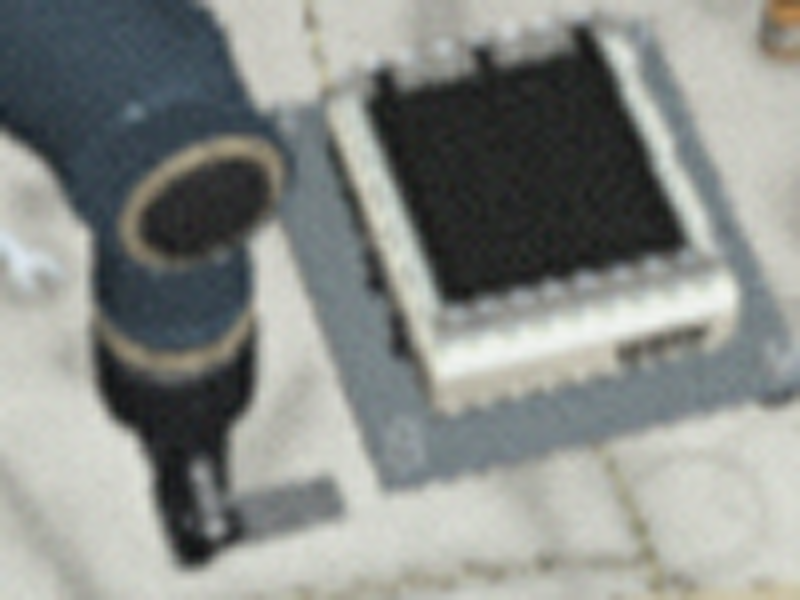

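Emit:
arm_command(jaw=[20,20,20], slide=[[0.8,1.5,0],[1.5,1.5,0],[1.5,1.5,0]], turn=[0.002,0.002,0.002])

```text
clock: 13.42
tcp_pos: [0.5144, -0.0031, 0.0113]
ee_rot: [2.139, 0.17, -2.137]
ft_force: [-0.1, -1.0, 3.9]
width: 0.299
```

```bash
python3 -c "
from h import *
st()
"
```

```text
t 13.43 pos [514.45  -3.09  11.3 ] yaw 0.1596 F [-0.13 -0.96  3.87] T [-0.201  0.17   0.043] w 25.5
```

Emit:
arm_command(jaw=[20,20,20,20,20,20], slide=[[-0.2,0,-8],[-0.2,0,-18],[-0.2,0,-28],[-0.2,0,-40],[-0.2,0,-48],[-0.2,0,-50]], turn=[0,0,0,0,0,0])

```text
clock: 14.18
tcp_pos: [0.5627, 0.005, 0.0113]
ee_rot: [2.135, 0.171, -2.141]
ft_force: [-5.8, -2.1, 10.8]
width: 0.293
```

Emit:
arm_command(jaw=[20,20,20], slide=[[0,0,-3],[0,0,-6],[0,0,-8]], turn=[0,0,0])

```text
clock: 14.55
tcp_pos: [0.5698, 0.0061, 0.0113]
ee_rot: [2.134, 0.17, -2.142]
ft_force: [-5.4, -1.6, 10.1]
width: 0.293
```

```bash
python3 -c "
from h import *
st()
o=observe();f=np.array([.6215,.0137]);u=np.array([.9874,.1583]);print((o['tcp_pos'][:2]-f)@u, o['ft_force'][:2]@u)
im=get_image('side'); crop(im,220,110,320,185,'i3.png')
st()
"
```

```text
t 14.55 pos [569.85   6.11  11.3 ] yaw 0.1597 F [-5.43 -1.57 10.07] T [-0.154  1.296 -0.009] w 25.0
-0.05220186573383072 -5.610095472272174
t 14.6 pos [570.19   6.15  11.33] yaw 0.1597 F [-4.94 -0.68  6.93] T [-0.124  1.009 -0.031] w 25.5
```

View pics/i3.png

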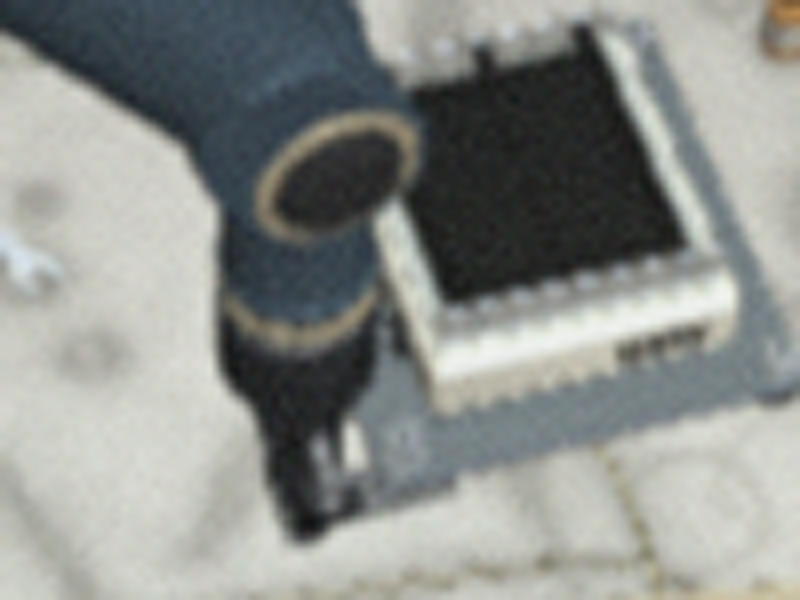

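Emit:
arm_command(jaw=[20,20,20], slide=[[-0.6,0,0],[-0.6,0,0],[-0.6,0,0]], turn=[0,0,0])

```text
clock: 14.98
tcp_pos: [0.5715, 0.0065, 0.0115]
ee_rot: [2.138, 0.171, -2.138]
ft_force: [0.3, 0.7, -0.6]
width: 0.299
```

```bash
cat > p.py <<'E'
from h import *
o=observe();f=np.array([.6215,.0137]);u=np.array([.9874,.1583]);print("s",((o['tcp_pos'][:2]-f)@u*1000).round(2), "push",(-o['ft_force'][:2]@u).round(2));st()
E
python3 p.py
```

```text
s -50.47 push -0.4
t 14.97 pos [571.55   6.45  11.48] yaw 0.1599 F [ 0.3   0.67 -0.6 ] T [-0.02  -0.017 -0.071] w 25.6
```

Emit:
arm_command(jaw=[20,20,20,20], slide=[[0.1,0,-2],[0.1,0,-4],[0.1,0,-6],[0.1,0,-6]], turn=[0,0,0,0])

```text
clock: 15.48
tcp_pos: [0.5776, 0.0074, 0.0115]
ee_rot: [2.138, 0.171, -2.138]
ft_force: [-0.2, -0.3, 0.2]
width: 0.297
```

```bash
python3 p.py
```

```text
s -44.36 push 0.24
t 15.47 pos [577.59   7.39  11.53] yaw 0.1598 F [-0.2  -0.27  0.2 ] T [-0.064 -0.014  0.015] w 25.3
```

Emit:
arm_command(jaw=[20,20], slide=[[0.1,0,-1],[0.1,0,-2]], turn=[0,0])

```text
clock: 15.72
tcp_pos: [0.5794, 0.0076, 0.0115]
ee_rot: [2.138, 0.171, -2.138]
ft_force: [0.7, 0.3, -0.4]
width: 0.3
```

Emit:
arm_command(jaw=[20,20], slide=[[0,0,-1],[0,0,-1]], turn=[0,0])

```text
clock: 15.98
tcp_pos: [0.5805, 0.0078, 0.0115]
ee_rot: [2.138, 0.171, -2.138]
ft_force: [-0.2, -0.3, -0.8]
width: 0.3
```

Emit:
arm_command(jaw=[20,20], slide=[[0,0,-1],[0,0,-1]], turn=[0,0])

```text
clock: 16.23
tcp_pos: [0.5814, 0.008, 0.0115]
ee_rot: [2.138, 0.171, -2.138]
ft_force: [0.0, -0.9, 0.1]
width: 0.296
```

```bash
python3 p.py
```

```text
s -40.5 push 0.11
t 16.23 pos [581.4    7.97  11.48] yaw 0.1598 F [ 0.03 -0.88  0.06] T [-0.021  0.025  0.056] w 25.2
```

Emit:
arm_command(jaw=[20,20], slide=[[0.1,0,-1],[0.1,0,-1]], turn=[0,0])

```text
clock: 16.48
tcp_pos: [0.5824, 0.0081, 0.0114]
ee_rot: [2.138, 0.171, -2.138]
ft_force: [1.1, 0.4, 0.4]
width: 0.297
```

Emit:
arm_command(jaw=[20,20], slide=[[0,0,-1],[0,0,-1]], turn=[0,0])

```text
clock: 16.73
tcp_pos: [0.5834, 0.0083, 0.0114]
ee_rot: [2.138, 0.171, -2.138]
ft_force: [0.6, 0.2, -0.3]
width: 0.298
```

Emit:
arm_command(jaw=[20,20], slide=[[0,0,-1],[0,0,-1]], turn=[0,0])

```text
clock: 16.98
tcp_pos: [0.5844, 0.0084, 0.0114]
ee_rot: [2.138, 0.171, -2.138]
ft_force: [0.4, 0.0, -0.3]
width: 0.299
```

```bash
python3 p.py
```

```text
s -37.46 push -0.44
t 16.98 pos [584.41   8.45  11.38] yaw 0.1598 F [ 0.44  0.04 -0.26] T [-0.007  0.038 -0.031] w 25.6
```

Emit:
arm_command(jaw=[20,20], slide=[[0,0,-0.8],[0,0,-0.8]], turn=[0,0])

```text
clock: 17.23
tcp_pos: [0.5849, 0.0085, 0.0113]
ee_rot: [2.138, 0.171, -2.139]
ft_force: [-1.6, -0.4, 0.6]
width: 0.295
```

Emit:
arm_command(jaw=[20,20], slide=[[0,0,-0.8],[0,0,-0.8]], turn=[0,0])

```text
clock: 17.48
tcp_pos: [0.5853, 0.0086, 0.0114]
ee_rot: [2.137, 0.171, -2.139]
ft_force: [-2.9, -0.7, 3.0]
width: 0.294
```

Emit:
arm_command(jaw=[20,20], slide=[[0,0,-0.8],[0,0,-0.8]], turn=[0,0])

```text
clock: 17.73
tcp_pos: [0.586, 0.0087, 0.0113]
ee_rot: [2.137, 0.171, -2.14]
ft_force: [-5.0, -1.7, 5.6]
width: 0.298
```

```bash
python3 p.py
```

```text
s -35.85 push 5.26
t 17.73 pos [586.     8.66  11.35] yaw 0.1597 F [-5.05 -1.75  5.58] T [-0.182  0.97   0.047] w 25.4
```

Emit:
arm_command(jaw=[20,20], slide=[[-0.4,0,0],[-0.4,0,0]], turn=[0,0])

```text
clock: 17.98
tcp_pos: [0.5868, 0.0088, 0.0114]
ee_rot: [2.139, 0.171, -2.138]
ft_force: [-0.6, -0.0, -1.3]
width: 0.296
```

```bash
python3 p.py
```

```text
s -35.04 push 0.56
t 17.98 pos [586.8    8.81  11.42] yaw 0.1598 F [-0.56 -0.03 -1.32] T [-0.128  0.38  -0.028] w 25.3
```

Emit:
arm_command(jaw=[20,20], slide=[[0.1,0,-0.6],[0.1,0,-0.6]], turn=[0,0])

```text
clock: 18.23
tcp_pos: [0.5874, 0.0089, 0.0115]
ee_rot: [2.138, 0.171, -2.138]
ft_force: [-1.7, -1.1, -0.5]
width: 0.303
```

```bash
python3 p.py
```

```text
s -34.44 push 1.87
t 18.23 pos [587.38   8.94  11.49] yaw 0.1598 F [-1.71 -1.14 -0.47] T [-0.081  0.326 -0.038] w 25.8
```

Emit:
arm_command(jaw=[20,20], slide=[[0.05,0,-0.6],[0.05,0,-0.6]], turn=[0,0])

```text
clock: 18.48
tcp_pos: [0.5877, 0.009, 0.0115]
ee_rot: [2.138, 0.171, -2.138]
ft_force: [-1.6, -0.0, -1.3]
width: 0.295
```

```bash
python3 p.py
```

```text
s -34.16 push 1.61
t 18.48 pos [587.66   9.02  11.48] yaw 0.1598 F [-1.63 -0.01 -1.29] T [-0.09   0.436  0.   ] w 25.2
```

Emit:
arm_command(jaw=[20,20], slide=[[0.1,0,-0.6],[0.1,0,-0.6]], turn=[0,0])

```text
clock: 18.73
tcp_pos: [0.5883, 0.0091, 0.0114]
ee_rot: [2.138, 0.171, -2.138]
ft_force: [-1.8, -1.2, -0.9]
width: 0.302
```

```bash
python3 p.py
```

```text
s -33.54 push 1.95
t 18.73 pos [588.28   9.06  11.41] yaw 0.1598 F [-1.79 -1.16 -0.93] T [-0.073  0.562 -0.002] w 25.8
```

Emit:
arm_command(jaw=[20,20], slide=[[0.1,0,-0.6],[0.1,0,-0.6]], turn=[0,0])

```text
clock: 18.98
tcp_pos: [0.5888, 0.0092, 0.0114]
ee_rot: [2.138, 0.171, -2.138]
ft_force: [-2.8, -0.1, -0.8]
width: 0.298
```

```bash
python3 p.py
```

```text
s -32.96 push 2.81
t 18.98 pos [588.84   9.18  11.38] yaw 0.1598 F [-2.83 -0.1  -0.83] T [-0.103  0.63   0.005] w 25.5
```

Emit:
arm_command(jaw=[20,20], slide=[[0.1,0,-0.6],[0.1,0,-0.6]], turn=[0,0])

```text
clock: 19.23
tcp_pos: [0.5893, 0.0092, 0.0114]
ee_rot: [2.137, 0.171, -2.139]
ft_force: [-4.5, -0.6, 2.4]
width: 0.298
```

```bash
python3 p.py; python3 -c "
from h import *
im=np.mean([get_image('side') for _ in range(2)],0); crop(im.astype(np.uint8),250,140,310,185,'i4.png')
for d in trace('side','shaker')[:1]: print(d['bbox'],d['score'])"
```

```text
s -32.54 push 4.55
t 19.23 pos [589.26   9.21  11.36] yaw 0.1597 F [-4.5  -0.63  2.43] T [-0.038  0.957  0.045] w 25.4
[295.2, 142.9, 53.4, 60.6] 0.65
```

View pics/i4.png

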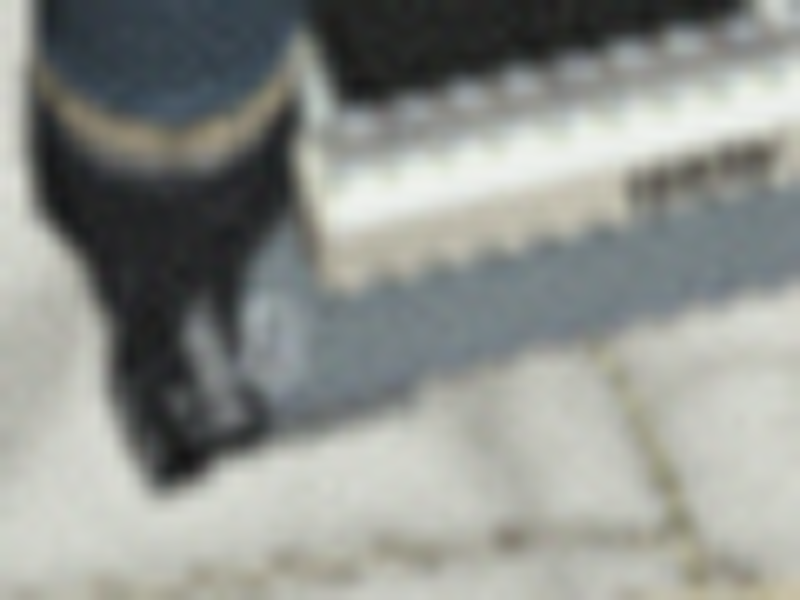

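Emit:
arm_command(jaw=[20,20], slide=[[-0.1,0,-0.5],[-0.1,0,-0.5]], turn=[0,0])

```text
clock: 19.62
tcp_pos: [0.5904, 0.0094, 0.0114]
ee_rot: [2.139, 0.171, -2.137]
ft_force: [-3.8, -0.3, 0.3]
width: 0.299
```

```bash
python3 p.py
```

```text
s -31.39 push 3.84
t 19.62 pos [590.4    9.37  11.37] yaw 0.1598 F [-3.85 -0.28  0.34] T [-0.123  0.703  0.001] w 25.5
```

Emit:
arm_command(jaw=[27,32,40,44,44,44], slide=[[0,0,0],[0,0,0],[0,0,0],[0,0,0],[0,0,0],[0,0,0]], turn=[0,0,0,0,0,0])

```text
clock: 20.38
tcp_pos: [0.5902, 0.0094, 0.0114]
ee_rot: [2.138, 0.171, -2.138]
ft_force: [0.3, 0.1, -0.0]
width: 0.512
```

```bash
python3 p.py
```

```text
s -31.64 push -0.34
t 20.38 pos [590.15   9.37  11.43] yaw 0.1598 F [ 0.33  0.08 -0.05] T [-0.015  0.039  0.004] w 43.7
```

Emit:
arm_command(jaw=[44,44,44,30,0,0,0], slide=[[-12,0,0],[-40,0,0],[-80,0,0],[-105,0,0],[-105,0,0],[-105,0,0],[-105,0,0]], turn=[0,0,0,0,0,0,0])

```text
clock: 21.25
tcp_pos: [0.5892, 0.0092, 0.1152]
ee_rot: [2.136, 0.171, -2.141]
ft_force: [0.2, -0.0, -0.1]
width: 0.001
```

```bash
python3 -c "
from h import *
for n in ('top','side'):
    im=np.mean([get_image(n) for _ in range(2)],0).astype(np.uint8)
    crop(im,*((150,115,250,215) if n=='top' else (240,110,330,190)),f'r1{n}.png')
to(.6213,.0137,.075,.159)"
```

```text
t 21.45 pos [589.7   9.4 115.7] yaw 0.1598 F [-0.15  0.58  0.01] w -0.0
slide [ 40.6   0.7 -31.9] turn 0.001 rows 1.0
```

View pics/r1top.png

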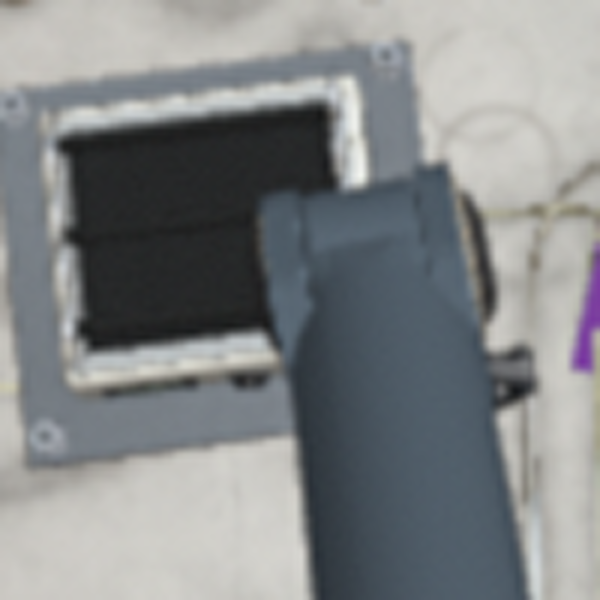

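View pics/r1side.png

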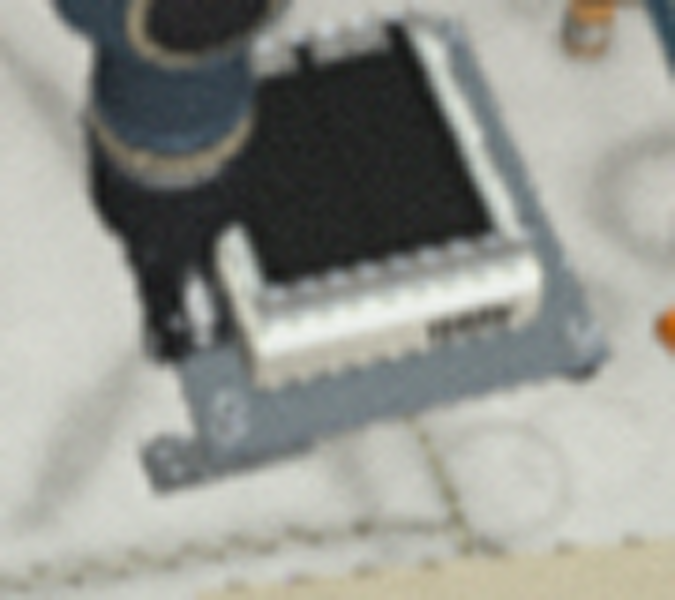

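Emit:
arm_command(jaw=[0,0,0,0,0], slide=[[0,0.5,-32],[20,0.5,-32],[40,0.5,-32],[55,0.5,-32],[55,0.5,-32]], turn=[0,0,0,0,0])

```text
clock: 22.08
tcp_pos: [0.62, 0.0138, 0.0595]
ee_rot: [2.134, 0.171, -2.142]
ft_force: [0.5, -0.2, -0.2]
width: 0.002
```

```bash
python3 -c "
from h import *
to(.6217,.0142,.0555,.159)"
```

```text
t 22.07 pos [620.   13.8  59.5] yaw 0.1599 F [ 0.54 -0.17 -0.21] w 0.2
slide [ 3.9 -0.2 -1.7] turn 0.001 rows 1.0
```

Emit:
arm_command(jaw=[0,0,0], slide=[[2.5,0,-0.8],[4,0,-0.8],[4.5,0,-0.8]], turn=[0,0,0])

```text
clock: 22.45
tcp_pos: [0.6228, 0.0141, 0.0573]
ee_rot: [2.139, 0.171, -2.137]
ft_force: [-0.1, 0.6, 0.4]
width: 0.0
```

Emit:
arm_command(jaw=[0,0], slide=[[0.6,0,0],[0.6,0,0]], turn=[0,0])

```text
clock: 22.7
tcp_pos: [0.6226, 0.0141, 0.0564]
ee_rot: [2.138, 0.171, -2.138]
ft_force: [-0.1, -0.8, 0.1]
width: -0.001
```

Emit:
arm_command(jaw=[0,0], slide=[[0.5,0,0],[0.5,0,0]], turn=[0,0])

```text
clock: 22.95
tcp_pos: [0.6225, 0.0141, 0.0558]
ee_rot: [2.138, 0.171, -2.138]
ft_force: [-0.1, 0.2, -0.6]
width: 0.002
```

Emit:
arm_command(jaw=[0,0], slide=[[0.6,0,0],[0.6,0,0]], turn=[0,0])

```text
clock: 23.2
tcp_pos: [0.6226, 0.0141, 0.0555]
ee_rot: [2.138, 0.171, -2.138]
ft_force: [-1.0, -0.5, 2.6]
width: 0.003
```

Emit:
arm_command(jaw=[0,0], slide=[[0.6,0,0],[0.6,0,0]], turn=[0,0])

```text
clock: 23.45
tcp_pos: [0.6226, 0.0141, 0.0554]
ee_rot: [2.138, 0.171, -2.138]
ft_force: [-2.2, -0.7, 6.8]
width: 0.001
```

```bash
python3 -c "
from h import *
st()"
```

```text
t 23.45 pos [622.64  14.1   55.38] yaw 0.1598 F [-2.19 -0.73  6.75] T [-0.019  0.531  0.002] w 0.1
```

Emit:
arm_command(jaw=[0,0,0,0], slide=[[0.4,0,0],[0.6,0,0],[0.6,0,0],[0.6,0,0]], turn=[0,0,0,0])

```text
clock: 23.95
tcp_pos: [0.6227, 0.0141, 0.0553]
ee_rot: [2.138, 0.171, -2.138]
ft_force: [-3.8, -0.6, 8.9]
width: -0.001
```

```bash
python3 -c "
from h import *
st()"
```

```text
t 23.95 pos [622.67  14.08  55.34] yaw 0.1597 F [-3.85 -0.56  8.92] T [-0.094  0.734  0.029] w -0.1
```

Emit:
arm_command(jaw=[0,0,0,0], slide=[[-5,0,0],[-35,0,0],[-50,0,40],[-50,0,86]], turn=[0,0,0,0])

```text
clock: 24.45
tcp_pos: [0.5382, 0.0006, 0.1051]
ee_rot: [2.142, 0.172, -2.134]
ft_force: [0.3, -0.7, 0.3]
width: -0.005
```

Emit:
arm_command(jaw=[0,0,0], slide=[[0,0,0],[0,0,0],[0,0,0]], turn=[0,0,0])

```text
clock: 24.82
tcp_pos: [0.5389, 0.0007, 0.1041]
ee_rot: [2.14, 0.172, -2.137]
ft_force: [0.5, -0.4, 0.0]
width: 0.0
```

```bash
python3 -c "
from h import *
im=np.mean([get_image('side') for _ in range(2)],0).astype(np.uint8)
crop(im,240,110,330,190,'r2.png')
s=-.068;to(.6215+s*.9874-.158*.002,.0137+s*.1583-.002,.0135,.159)"; python3 p.py
```

```text
t 24.93 pos [538.5   0.7 103.8] yaw 0.16 F [-0.13 -0.07  0.36] w 0.1
slide [ 90.4   2.3 -15.3] turn 0.001 rows 2.0
s -84.0 push 0.14
t 24.93 pos [538.52   0.69 103.85] yaw 0.16 F [-0.13 -0.07  0.36] T [ 0.033  0.035 -0.022] w 0.1
```

View pics/r2.png

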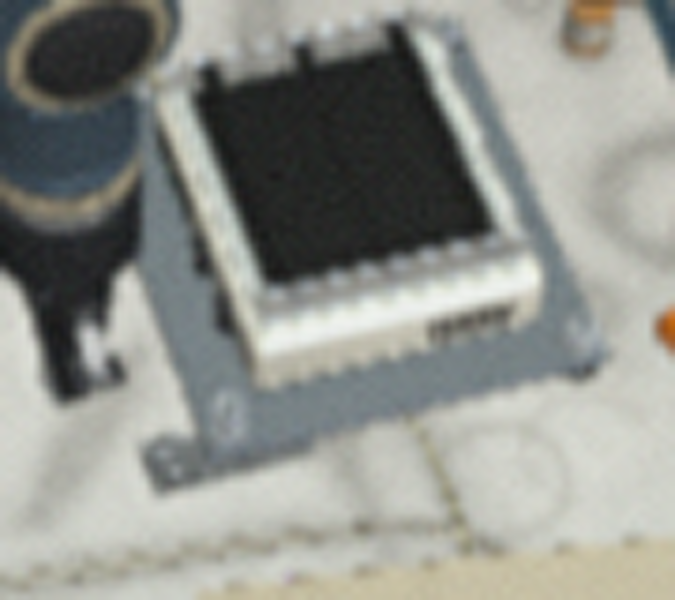

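Emit:
arm_command(jaw=[0,0,0,0,0], slide=[[45,0,0],[80,0,0],[90,0,-5],[90,0,-15],[90,0,-20]], turn=[0,0,0,0,0])

```text
clock: 25.55
tcp_pos: [0.5599, 0.004, 0.0154]
ee_rot: [2.142, 0.171, -2.134]
ft_force: [0.6, 0.7, 0.2]
width: 0.004
```

Emit:
arm_command(jaw=[0,0,0], slide=[[0,0,-2],[0,0,-4],[0,0,-4]], turn=[0,0,0])

```text
clock: 25.92
tcp_pos: [0.5615, 0.0042, 0.0144]
ee_rot: [2.139, 0.171, -2.137]
ft_force: [-0.5, 0.1, -0.5]
width: 0.001
```

```bash
python3 p.py
```

```text
s -60.74 push 0.44
t 25.93 pos [561.51   4.21  14.37] yaw 0.1598 F [-0.46  0.12 -0.49] T [0.008 0.04  0.01 ] w 0.0
```

Emit:
arm_command(jaw=[0,0,0,0], slide=[[0,0,-1],[0,0,-2],[0,0,-3],[0,0,-3]], turn=[0,0,0,0])

```text
clock: 26.42
tcp_pos: [0.5644, 0.0047, 0.014]
ee_rot: [2.138, 0.171, -2.138]
ft_force: [-0.5, 0.4, -0.2]
width: 0.001
```

Emit:
arm_command(jaw=[0,0], slide=[[0,0,-1],[0,0,-1]], turn=[0,0])

```text
clock: 26.68
tcp_pos: [0.5654, 0.0049, 0.014]
ee_rot: [2.138, 0.171, -2.138]
ft_force: [-0.5, 0.1, 0.0]
width: -0.001
```

Emit:
arm_command(jaw=[0,0], slide=[[0,0,-1],[0,0,-1]], turn=[0,0])

```text
clock: 26.92
tcp_pos: [0.5664, 0.005, 0.014]
ee_rot: [2.138, 0.171, -2.138]
ft_force: [0.0, 0.6, 0.3]
width: -0.0
```

```bash
python3 p.py
```

```text
s -55.79 push -0.15
t 26.93 pos [566.39   5.04  14.02] yaw 0.1598 F [0.05 0.63 0.32] T [0.018 0.007 0.019] w -0.0
```

Contact is near; smaller steps.

Emit:
arm_command(jaw=[0,0], slide=[[0,0,-0.7],[0,0,-0.7]], turn=[0,0])

```text
clock: 27.18
tcp_pos: [0.567, 0.0051, 0.014]
ee_rot: [2.138, 0.171, -2.138]
ft_force: [1.0, -0.5, 0.1]
width: -0.002
```

Emit:
arm_command(jaw=[0,0], slide=[[0,0,-0.7],[0,0,-0.7]], turn=[0,0])

```text
clock: 27.42
tcp_pos: [0.5677, 0.0052, 0.014]
ee_rot: [2.138, 0.171, -2.138]
ft_force: [0.5, -0.3, -0.0]
width: -0.003
```

Emit:
arm_command(jaw=[0,0], slide=[[0,0,-0.5],[0,0,-0.5]], turn=[0,0])

```text
clock: 27.68
tcp_pos: [0.5682, 0.0053, 0.014]
ee_rot: [2.138, 0.171, -2.138]
ft_force: [0.8, -0.5, -0.2]
width: -0.001
```

```bash
python3 p.py
```

```text
s -53.94 push -0.71
t 27.68 pos [568.21   5.32  14.04] yaw 0.1598 F [ 0.8  -0.53 -0.23] T [0.059 0.029 0.055] w -0.0
```

Emit:
arm_command(jaw=[0,0], slide=[[0,0,-0.7],[0,0,-0.7]], turn=[0,0])

```text
clock: 27.92
tcp_pos: [0.5689, 0.0054, 0.014]
ee_rot: [2.138, 0.171, -2.138]
ft_force: [0.0, 0.2, -0.7]
width: -0.003
```

Emit:
arm_command(jaw=[0,0], slide=[[0,0,-0.7],[0,0,-0.7]], turn=[0,0])

```text
clock: 28.18
tcp_pos: [0.5696, 0.0056, 0.014]
ee_rot: [2.138, 0.171, -2.138]
ft_force: [0.3, 0.8, 0.8]
width: -0.002
```

Emit:
arm_command(jaw=[0,0], slide=[[0,0,-0.5],[0,0,-0.5]], turn=[0,0])

```text
clock: 28.42
tcp_pos: [0.5701, 0.0056, 0.014]
ee_rot: [2.138, 0.171, -2.138]
ft_force: [-0.1, 0.3, -0.2]
width: -0.003
```

```bash
python3 p.py
```

```text
s -52.04 push 0.08
t 28.43 pos [570.09   5.64  14.03] yaw 0.1598 F [-0.13  0.32 -0.19] T [ 0.049 -0.024  0.048] w -0.3
```

```bash
python3 -c "
from h import *
im=np.mean([get_image('side') for _ in range(2)],0).astype(np.uint8)
crop(im,240,130,310,185,'r3.png')"
```

```text
(no output)
```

View pics/r3.png

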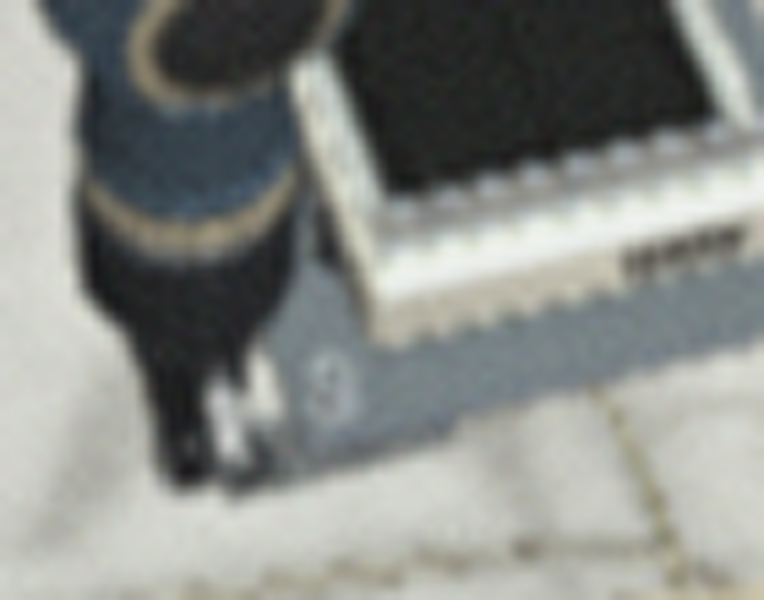

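Emit:
arm_command(jaw=[0,0], slide=[[0,0,-0.6],[0,0,-0.6]], turn=[0,0])

```text
clock: 28.78
tcp_pos: [0.5703, 0.0057, 0.0139]
ee_rot: [2.137, 0.171, -2.139]
ft_force: [-1.2, -0.3, 0.1]
width: -0.001
```

Emit:
arm_command(jaw=[0,0], slide=[[0,0,-0.6],[0,0,-0.6]], turn=[0,0])

```text
clock: 29.02
tcp_pos: [0.5704, 0.0057, 0.0139]
ee_rot: [2.136, 0.171, -2.14]
ft_force: [-3.1, 0.3, 2.7]
width: -0.003
```

```bash
python3 p.py
```

```text
s -51.75 push 3.06
t 29.02 pos [570.38   5.69  13.87] yaw 0.1598 F [-3.15  0.35  2.74] T [-0.064  0.65   0.02 ] w -0.3
```

Emit:
arm_command(jaw=[0,0], slide=[[-0.2,0,-0.5],[-0.2,0,-0.5]], turn=[0,0])

```text
clock: 29.28
tcp_pos: [0.5714, 0.0059, 0.0139]
ee_rot: [2.137, 0.171, -2.139]
ft_force: [-2.7, 0.1, -0.4]
width: 0.001
```

```bash
python3 p.py
```

```text
s -50.74 push 2.66
t 29.27 pos [571.37   5.87  13.94] yaw 0.1598 F [-2.72  0.14 -0.44] T [-0.018  0.602  0.011] w 0.1
```

Emit:
arm_command(jaw=[0,0,0,0,0,0], slide=[[0,0,4],[0,0,12],[-30,0,14],[-80,0,10],[-92,0,0],[-92,0,0]], turn=[0,0,0,0,0,0])

```text
clock: 30.02
tcp_pos: [0.5729, 0.006, 0.1071]
ee_rot: [2.141, 0.171, -2.135]
ft_force: [-0.9, -0.2, -0.3]
width: -0.001
```

```bash
python3 -c "
from h import *
to(.6215,.0140,.060,.159)"
```

```text
t 30.02 pos [572.9   6.  107.1] yaw 0.1598 F [-0.92 -0.19 -0.32] w -0.0
slide [ 47.2  -0.2 -49.1] turn 0.001 rows 2.0
```

Emit:
arm_command(jaw=[0,0,0,0,0,0], slide=[[0,0,-30],[0,0,-50],[20,0,-50],[40,0,-50],[47,0,-50],[47,0,-50]], turn=[0,0,0,0,0,0])

```text
clock: 30.78
tcp_pos: [0.6199, 0.0137, 0.058]
ee_rot: [2.135, 0.171, -2.141]
ft_force: [0.8, 0.2, 0.9]
width: -0.003
```

Emit:
arm_command(jaw=[0,0,0], slide=[[2,0,0],[3,0,0],[3,0,0]], turn=[0,0,0])

```text
clock: 31.15
tcp_pos: [0.6213, 0.0139, 0.0566]
ee_rot: [2.139, 0.171, -2.137]
ft_force: [-0.2, -0.2, 1.0]
width: -0.001
```

Emit:
arm_command(jaw=[0,0], slide=[[0.7,0,0],[0.7,0,0]], turn=[0,0])

```text
clock: 31.4
tcp_pos: [0.6211, 0.0139, 0.0556]
ee_rot: [2.138, 0.171, -2.138]
ft_force: [0.3, 0.1, -0.3]
width: 0.0
```

Emit:
arm_command(jaw=[0,0], slide=[[0.7,0,0],[0.7,0,0]], turn=[0,0])

```text
clock: 31.65
tcp_pos: [0.6211, 0.0138, 0.0555]
ee_rot: [2.138, 0.171, -2.138]
ft_force: [-2.2, -1.5, 4.9]
width: 0.001
```

Emit:
arm_command(jaw=[0,0,0,0], slide=[[0.5,0,0],[0.8,0,0],[0.8,0,0],[0.8,0,0]], turn=[0,0,0,0])

```text
clock: 32.15
tcp_pos: [0.6212, 0.0138, 0.0554]
ee_rot: [2.138, 0.171, -2.138]
ft_force: [-3.2, -1.1, 9.6]
width: -0.0
```

Emit:
arm_command(jaw=[0,0,0,0,0,0,0], slide=[[-1,0,0],[-5,0,0],[-40,0,0],[-70,0,40],[-80,0,90],[-80,0,120],[-80,0,120]], turn=[0,0,0,0,0,0,0])

```text
clock: 33.02
tcp_pos: [0.5006, -0.0059, 0.1341]
ee_rot: [2.137, 0.17, -2.139]
ft_force: [1.1, -0.1, -0.7]
width: -0.004
```

Emit:
arm_command(jaw=[0,0,0,0], slide=[[0,60,0],[0,110,0],[0,140,0],[0,140,0]], turn=[0,0,0,0])

```text
clock: 33.52
tcp_pos: [0.526, -0.1466, 0.1337]
ee_rot: [2.142, 0.165, -2.139]
ft_force: [-0.2, 0.5, -0.3]
width: -0.001
```

```bash
python3 -c "
from h import *
for n in ('top','side'):
    im=np.mean([get_image(n) for _ in range(2)],0).astype(np.uint8)
    np.save(n+'9.npy',im)
    crop(im,*((100,110,260,250) if n=='top' else (200,90,330,190)),f'f{n}.png')
st()"
```

```text
t 33.73 pos [ 525.31 -141.77  133.85] yaw 0.1623 F [ 0.03 -0.58 -1.61] T [ 0.028  0.042 -0.021] w -0.1
```

View pics/ftop.png

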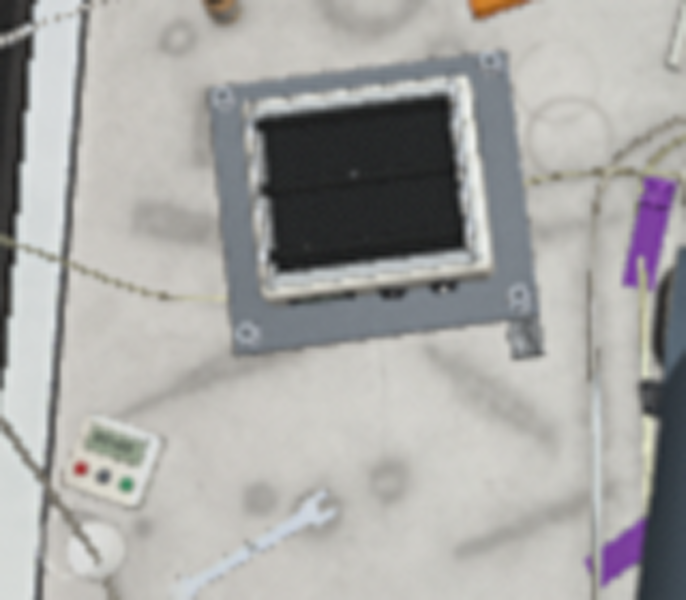

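View pics/fside.png

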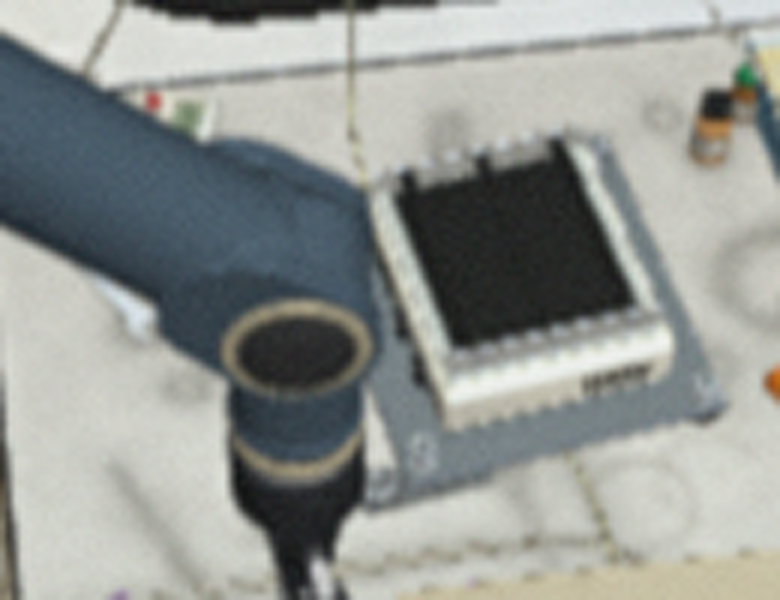

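```bash
python3 -c "
from h import *
st(); print(sign_off())"
```

```text
t 33.73 pos [ 525.31 -141.77  133.85] yaw 0.1623 F [ 0.03 -0.58 -1.61] T [ 0.028  0.042 -0.021] w -0.1
the job is handed in; nothing more can be done
None
```

The front right foot is packed with the grey taper shim alone, and the corner no longer gives when pressed. The job was handed in at about 34 s, and `sign_off` gave no verdict.

**Gap:** Touching the foot's head with the closed fingers, with the tip zeroed on the bench, put the gap at about 7.7 to 8.2 mm. That is near the limit for the taper alone. It went snug without the flat shim, so I left the flat shim where it lay.

**Fit:** I slid the taper in from the front to a push of about 3 to 5 N and released it. I then nudged it from behind; it held to about 3 N, slid another 1 mm, and resisted with about 2.7 N. I estimate 2 to 3 N on the foot.

**Checks:**
- **Press test:** I pressed the head twice, to about 9 N and then about 10 N. It moved only about 0.1 mm each time. Before packing, about 5 N made it sink more than 2 mm.
- **Final pictures:** By eye, the shaker has not shifted (within about 1 mm), the timer and wrench near it look undisturbed, and the arm is clear. I did not re-measure the other bystanders.

**What is uncertain:**
- **Taper position:** The foot now sits at, or just onto, the level top of the taper, so it has little ramp left to go further in.
- **Head height:** Packed, the head stands about 0.3 mm higher than before, though the push forces stayed well under the jacking limit.
- **Foot loads:** I could not measure the load on each foot directly; they are inferred from the push and press forces.

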